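# Knock down the lock pin of the yellow tip rack

### The arm

A 6-joint arm with a two-finger parallel gripper is mounted at the origin on the work surface. World frame = base frame: x ahead of the robot, y to its left, z up, the work surface at z = 0. Lengths are in m, angles in rad, forces in N, time in s.
With the tool pointing down it reaches from about 0.375 to 0.975 m from the base axis. Payload 3.8 kg.
Tool frame: the origin (TCP) lies on the centre line of the jaws, within the pads' length; the fingertips stand 25 mm ahead of it and the grasp point (between the pads) lies 6 mm ahead of it; z points along the fingers, y is the direction in which the jaws open and shut (so a half turn about z gives the same grasp; the last joint's range is limited). The gripper opens to 85 mm and grips with 20 to 120 N. Pads are 22 mm wide; open, the fingers measure 114 mm over their backs; the gripper's body (76 mm by 85 mm) begins 54 mm behind the grasp point. The pads swing forward as they close: fully open they stand 13 mm farther back than shut.
Start: joints at [-1.307, 0.264, 1.604, -0, 1.274, -0.037], TCP at [0.2, -0.645, 0.256] pointing down, gripper open.
Joint ranges: [-2.63, 2.63], [-0.94, 2.18], [0.31, 2.57], [-1.31, 4.45], [0, 2.66], [-2.55, 2.55]. Speed limits (rad/s): [2.57, 2.57, 3.14, 3.14, 3.14, 3.14].

### API

Orientations are given as a rotation vector (axis times angle).
In Python, from workcell import bot gives the robot as it stands.
- The arm moves only by the tool servo_tool, never from a script. Its argument "moves" is a list of rows, each a list of 3 entries, a list of its own where there are three numbers: the closure in counts, from 0 (fully open) to 255 (shut), then the shift along the tool's x, y, z in m, then the turn about the tool's z in rad. A call has exactly 8 rows; each row shifts and turns the pose as measured when the row begins, along the tool's axes as they then stand; what a row does not reach is not made up. A row lasts 1/12 s, in which the tool goes at most 41.7 mm and 7.16 degrees, less where a joint would pass 70% of its speed; a pose out of reach is approached as far as the arm can. A call is refused whole if a number of a shift passes 0.0417 or a number of a turn 0.125, either way. A call with a gripper value outside its range is refused whole. The fingers move at their own pace and stop on an object; "newtons" is the grip in N (left out, the last holds). Time passes only in rows, so rows that do not move let the fingers close, or fill a call up. It gives the time, the measured TCP pose, the force and the opening at its end, in the units of the state.
- bot.read_state(): the state, without advancing time (a new reading comes with each control period).
- bot.read_camera(name): name is "side" or "top" or "wrist"; returns a dict with "pixels" (480x640x3 uint8, red, green, blue), "depth" (480x640 float32, m along the optical axis (not along the pixel's ray), 0 where there is no reading), "intrinsics" (3x3 intrinsics, pixels), "R" (3x3) and "t" (3): a world point X has camera coordinates R X + t. Camera axes: x right, y down, z forward; pixel columns grow to the right and rows downward; lengths in m; the calibration is good to about 2 mm. The wrist camera is an equidistant fisheye: a pixel r from the principal point sees the ray r / f radians off the axis. A picture is of the moment at which its call begins.
- bot.finish_job(): hands the job in, once; it reports no verdict.
The state is a dict: "time": time; "q": joint angles; "joint_vel": joint speeds; "joint_torque": joint torques, N m; "tool_pos": TCP position; "tcp_rot": TCP orientation; "wrist_force": force on the tool from outside, world axes, zero at the start; "torque": the same for the moment, N m; "width": opening from 0.0 (shut) to 1.0 (fully open).
Only numpy, scipy, OpenCV 4.12 (cv2) and the standard library are available. Lean on these libraries where they do the work, as an engineer would, in place of code of your own. Each camera call takes 0.05 s, during which the arm holds its last target.

### The job

Lock the yellow tip rack to its dock: pick up the mallet, knock the yellow lock pin fully down with a quick blow of the mallet (not a slow push, and not with the gripper itself), and stand the mallet back on its green mat, head face down, let go. Leave the pink pin up.

Things in the scene. Friction and masses are not known exactly. Their poses are not given: they have to be found in the camera images.
- mallet_grip (a point): Mallet, 0.25 kg, standing head down on the mat: white upright round head (diameter 44 mm, 70 mm tall, black faces) and a level wooden handle, 16 mm wide, 24 mm high. The point is on the handle's centre line, where to grip it, 50 mm from the head's axis; x points along the handle to the head, z up. Lower face of the head 45 mm below the point, head's top 25 mm above, handle's free end 95 mm behind.
- yellow_pin_top (a point): Centre of the top of the yellow lock pin's cap (disc, diameter 26 mm) on the aluminium post (diameter 34, top 60 mm above the table) at the robot's side of the yellow rack. Cap top 82 mm above the table when fully up, 68 when fully down. x points to the rack, which begins 45 mm beyond the pin's axis and is 62 mm high. The pink pin stands alike on a second dock.
- yellow_pin (a joint): How far the yellow pin is down, in m: 0 fully up, 0.014 fully down. It is sprung and held by a friction catch, so that it stays where it is left; about 4 N drives it.
- pink_pin (a joint): How far the pink pin of the other dock is down, in m: 0 fully up, 0.014 fully down. Not to be struck.
- mat: Green rubber mat fixed to the table, 220 mm (its x) by 170 mm (its y), 10 mm thick, on which the mallet stands at the start. Origin: centre of its underside, on the table.
Mind the look-alikes: they are no part of the job. Leave any blue look-alike of the part that bears yellow_pin_top alone.

How it is judged:
By the outcome, as a careful person would: the job done as asked, in the order asked, and still so for the second after the job is handed in, with the robot touching nothing.
It also fails if it takes over 43 s, if anything falls off the work surface, if the arm or the gripper's body presses on something with over 40 N, if the wrist force passes 120 N, or if a joint passes its speed limit or range.

## Working session

There is one attempt and no reset: what is moved stays moved. The work goes in short steps, Python scripts to look and compute and a tool call to move; the robot and the scene stay as the last step left them, time stands still between calls to the robot, and variables do not carry over. Pictures are saved under pics/ and viewed, and the job is handed in when it is done.

Besides the shell and the picture viewer there is one more tool, called after "Call:" as name(argument=value, ...), one argument or row to a line, values as JSON. servo_tool: Moves the arm, as the interface text tells. Its arguments: {"type":"object","properties":{"moves":{"type":"array","items":{"type":"array"}},"newtons":{"type":"number"}},"required":["moves"]}

```bash
mkdir -p pics; cat > h.py <<'E'
import numpy as np, cv2
from workcell import bot
def snap(n,f):
    c=bot.read_camera(n); np.savez(f'pics/{f}.npz',**c); cv2.imwrite(f'pics/{f}.png',c['pixels'][:,:,::-1]); return c
def load(f): return np.load(f'pics/{f}.npz')
def ray(c,u,v,z):
    K=c['intrinsics'];d=np.linalg.inv(K)@[u,v,1];R=c['R'];C=-R.T@c['t'];d=R.T@d
    return C+d*(z-C[2])/d[2]
def proj(c,X):
    p=c['R']@np.array(X)+c['t'];p=c['intrinsics']@p;return p[:2]/p[2]
def dpt(c,u,v):
    d=c['depth'][v,u];p=np.linalg.inv(c['intrinsics'])@[u,v,1]*d
    return c['R'].T@(p-c['t'])
E
python3 - <<'E'
from h import *
for n in('top','side','wrist'):
    c=snap(n,n+'0');print(n,c['intrinsics'].round(1).tolist(),(-c['R'].T@c['t']).round(3))
print(bot.read_state())
E
```

```text
top [[607.3, 0.0, 325.6], [0.0, 607.3, 239.7], [0.0, 0.0, 1.0]] [0.395 0.003 1.134]
side [[604.2, 0.0, 319.7], [0.0, 604.2, 242.6], [0.0, 0.0, 1.0]] [0.087 0.787 0.794]
wrist [[371.6, 0.0, 324.1], [0.0, 371.6, 234.1], [0.0, 0.0, 1.0]] [ 0.271 -0.623  0.373]
{'time': 0.15, 'q': array([-1.30692275e+00,  2.64573078e-01,  1.60508089e+00, -6.72550802e-06,
        1.27371049e+00, -3.69039534e-02]), 'joint_vel': array([-0.0012816 , -0.00117485, -0.0021862 , -0.00074427, -0.00026475,
       -0.00197019]), 'joint_torque': array([ 9.56759868e-04, -5.15901589e+01, -3.67958450e+01, -5.67319069e-05,
        7.97350280e-03,  2.77484583e-05]), 'tool_pos': array([ 0.19983144, -0.64418161,  0.25524161]), 'tcp_rot': array([-3.10439291e+00, -4.70420746e-01,  3.25018909e-04]), 'wrist_force': array([ 0.37336783, -0.1347298 ,  0.54248274]), 'torque': array([-0.03262234, -0.02077573,  0.04857792]), 'width': 1.0001977227188192}
```

View pics/top0.png

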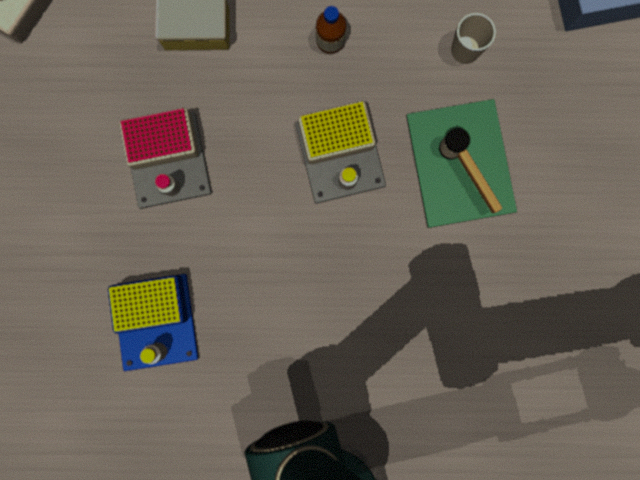

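View pics/side0.png

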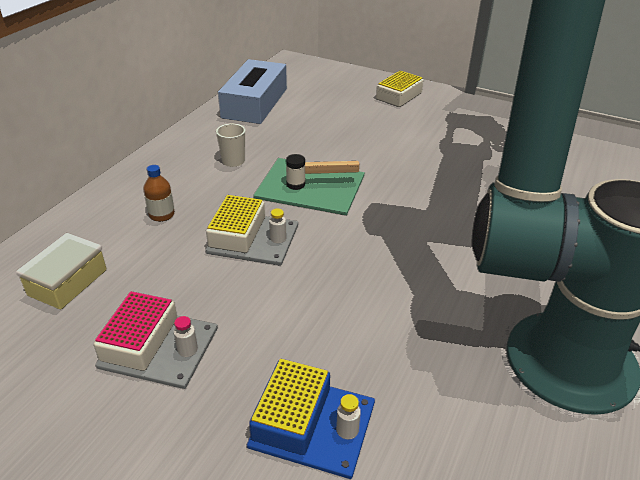

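View pics/wrist0.png

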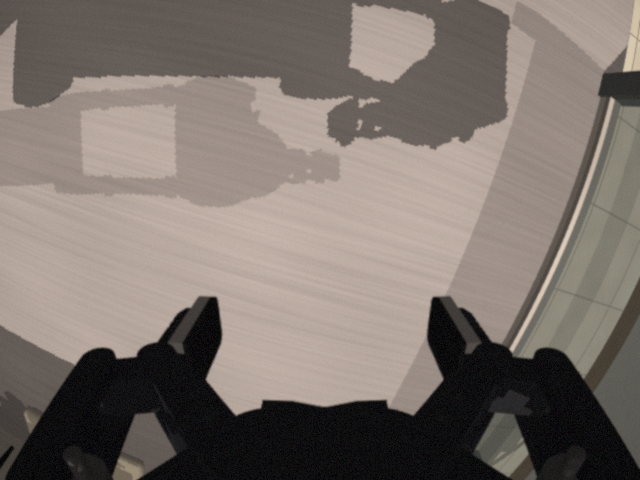

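The top view shows two yellow-capped pins: (348,176) on the grey dock and (151,355) on the blue dock. The pink pin is at (164,183). The description fits the grey dock, because the blue one is the look-alike to leave alone. The mallet head is at (457,139) and the handle's free end at (497,210). Next I'll measure these and confirm in a crop.

```bash
python3 - <<'E'
from h import *
t=load('top0');s=load('side0')
def comps(c,lo,hi,amin=40):
    hsv=cv2.cvtColor(c['pixels'],cv2.COLOR_RGB2HSV);m=cv2.inRange(hsv,lo,hi)
    n,l,st,ce=cv2.connectedComponentsWithStats(m);return m,[(i,st[i].tolist(),ce[i].round(1)) for i in range(1,n) if st[i,4]>amin],l
for nm,c in(('top',t),('side',s)):
    print(nm,'yellow');m,k,l=comps(c,(24,150,100),(34,255,255))
    for i in k: 
        if i[1][4]<1500: print(i[1:],ray(c,*i[2],.082).round(4))
    print('wood');m,k,l=comps(c,(8,100,100),(20,255,255),100)
    for i in k:
        pts=np.argwhere(l==i[0])[:,::-1]; print(i[1:],cv2.minAreaRect(pts.astype(np.float32)))
    print('dark');m,k,l=comps(c,(0,0,0),(179,255,45),60)
    for i in k:
        if i[1][4]<1500: print(i[1:],)
    print('green');m,k,l=comps(c,(65,80,50),(85,255,255),2000)
    for i in k: print(i[1:])
c=t['pixels'][:,:,::-1];
a=cv2.resize(c[90:240,290:530],None,fx=3.3,fy=3.3,interpolation=cv2.INTER_CUBIC);cv2.imwrite('pics/crop1.png',a)
E
```

```text
top yellow
([342, 167, 14, 15, 156], array([348.6, 174.1])) [ 0.5925 -0.0415  0.082 ]
([141, 348, 14, 15, 162], array([147.4, 355.4])) [0.2765 0.3019 0.082 ]
wood
([460, 150, 41, 62, 444], array([481. , 181.8])) ((480.0428771972656, 180.66470336914062), (68.78951263427734, 8.583048820495605), 58.29857635498047)
dark
([16, 0, 35, 41, 320], array([32.2, 19.2]))
([559, 0, 22, 30, 300], array([569.3,  11.2]))
([190, 113, 14, 39, 124], array([197.4, 131.5]))
([444, 127, 26, 26, 486], array([456.7, 139.5]))
([175, 274, 13, 47, 207], array([182.1, 296.6]))
([154, 342, 13, 17, 86], array([161.3, 348.3]))
green
([407, 100, 109, 127, 8438], array([459.3, 162.3]))
side yellow
([379, 71, 43, 20, 428], array([400.2,  80.4])) [ 0.5968 -0.7295  0.082 ]
([208, 195, 54, 38, 1141], array([235.3, 213.6])) [0.6617 0.0046 0.082 ]
([271, 209, 12, 7, 73], array([276.6, 212. ])) [ 0.5924 -0.0378  0.082 ]
([341, 394, 17, 15, 206], array([349.1, 401.4])) [0.2772 0.3036 0.082 ]
wood
([305, 161, 54, 12, 568], array([331.8, 166.7])) ((331.5, 166.5), (11.0, 53.0), 90.0)
([144, 175, 25, 20, 344], array([156.2, 185.2])) ((155.91177368164062, 185.1470489501953), (17.70509910583496, 24.4960994720459), 75.96376037597656)
dark
([240, 68, 27, 19, 247], array([252.9,  76.7]))
([286, 155, 19, 14, 217], array([295.2, 161.2]))
([594, 181, 46, 47, 304], array([609.2, 194.9]))
([286, 182, 19, 8, 78], array([295.1, 186. ]))
([472, 193, 18, 68, 705], array([480.2, 226.4]))
([584, 195, 40, 60, 510], array([601.4, 227.3]))
green
([254, 158, 110, 57, 3047], array([310.6, 189.8]))
```

View pics/crop1.png

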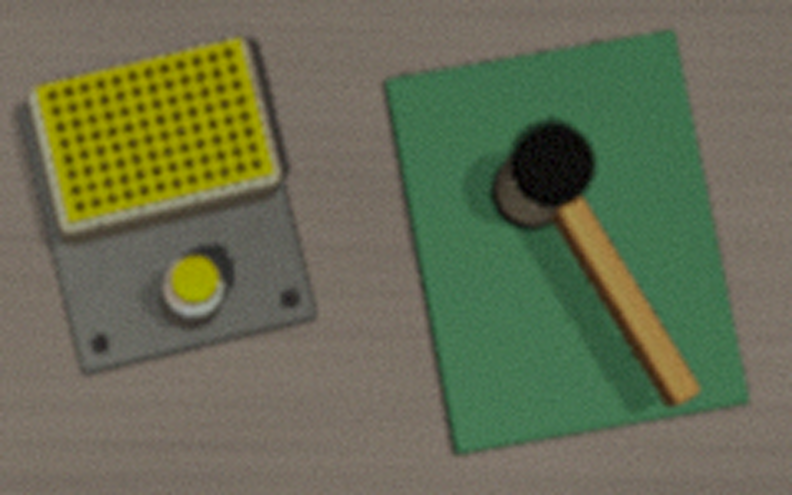

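The crop confirms it: the yellow cap at (193,280) in the crop stands on a plain grey dock beside the yellow rack. The mallet stands alone on the mat.

```bash
python3 - <<'E'
from h import *
t=load('top0');s=load('side0')
H=ray(t,456.7,139.5,.08);print('head',H, 'side',ray(s,295.2,161.2,.078))
hsv=cv2.cvtColor(t['pixels'],cv2.COLOR_RGB2HSV);m=cv2.inRange(hsv,(8,90,60),(22,255,255))
m[:,:440]=0;m[:130]=0;m[230:]=0
P=np.argwhere(m)[:,::-1];W=np.array([ray(t,u,v,.067)[:2] for u,v in P])
r=cv2.minAreaRect((W*1000).astype(np.float32));print(r);print(cv2.boxPoints(r))
vx=cv2.fitLine((W*1000).astype(np.float32),cv2.DIST_L2,0,.01,.01).ravel();print(vx)
d=vx[:2]; d=d if d[0]>0 else -d
c=vx[2:];print('dir deg',np.degrees(np.arctan2(d[1],d[0])),'head off line',np.cross(d,H[:2]*1000-c),'head along from end',(H[:2]*1000-c)@d-((W*1000-c)@d).min(),'along',(H[:2]*1000-c)@d)
print('depths handle',[dpt(t,u,v).round(4) for u,v in((470,163),(481,181),(490,197))],'head',dpt(t,457,139).round(4),'cap',dpt(t,349,174).round(4))
mg=cv2.inRange(hsv,(60,60,30),(90,255,255));mg[:,:380]=0;mg[240:]=0
rg=cv2.minAreaRect(np.argwhere(mg)[:,::-1].astype(np.float32));print('mat',[ray(t,*p,.01).round(4) for p in cv2.boxPoints(rg)],ray(t,*rg[0],.01))
st=bot.read_state();print(cv2.Rodrigues(st['tcp_rot'])[0].round(3))
c=load('wrist0');print(c['R'].round(3))
E
```

```text
head [ 0.65592718 -0.2322881   0.08      ] side [ 0.65419049 -0.22735247  0.078     ]
((584.77099609375, -273.96728515625), (123.32239532470703, 19.45720672607422), 30.673595428466797)
[[ 526.774   -297.05606]
 [ 536.7     -313.791  ]
 [ 642.768   -250.87851]
 [ 632.842   -234.14359]]
[ 8.5826564e-01  5.1320565e-01  5.8438373e+02 -2.7463553e+02]
dir deg 30.877594 head off line -0.37116402418953953 head along from end 144.1284565368395 along 83.13622471439204
depths handle [array([ 0.6166, -0.2582,  0.0678]), array([ 0.5841, -0.2771,  0.0691]), array([ 0.5557, -0.2929,  0.0681])] head [ 0.6571 -0.2331  0.0788] cap [ 0.5935 -0.0423  0.0775]
mat [array([ 0.7216, -0.1527,  0.01  ]), array([ 0.7554, -0.3209,  0.01  ]), array([ 0.538, -0.358,  0.01 ]), array([ 0.5054, -0.192 ,  0.01  ])] [ 0.62927408 -0.25592472  0.01      ]
[[ 0.955  0.296 -0.   ]
 [ 0.296 -0.955  0.002]
 [ 0.    -0.002 -1.   ]]
[[ 0.295 -0.955 -0.002]
 [-0.913 -0.283  0.293]
 [-0.28  -0.085 -0.956]]<stdin>:10: DeprecationWarning: Arrays of 2-dimensional vectors are deprecated. Use arrays of 3-dimensional vectors instead. (deprecated in NumPy 2.0)
```

Call:
servo_tool(
  moves=[
    [0, [0, 0, 0], -0.12],
    [0, [0, 0, 0], -0.119],
    [0, [0.039, -0.0085, 0], 0],
    [0, [0.039, -0.0085, 0], 0],
    [0, [0.039, -0.0085, 0], 0],
    [0, [0.039, -0.0085, 0], 0],
    [0, [0.039, -0.0085, 0], 0],
    [0, [0.039, -0.0085, 0], 0],
  ],
  newtons=100,
)

```text
time: 0.82
tool_pos: [0.3707, -0.4776, 0.2502]
tcp_rot: [-3.023, -0.835, 0.006]
wrist_force: [1.8, -0.5, 0.8]
width: 1.002
```

```bash
cat >> h.py <<'E'
def togo(P,yaw=None):
    s=bot.read_state();R=cv2.Rodrigues(np.array(s['tcp_rot']))[0]
    a=np.degrees(np.arctan2(R[1,0],R[0,0]))
    print('t',s['time'],'pos',s['tool_pos'].round(4),'yaw',a.round(2),'tilt',np.degrees(np.arccos(-R[2,2])).round(2),'togo tool',(R.T@(np.array(P)-s['tool_pos'])).round(4),'turn',None if yaw is None else np.radians(a-yaw).round(4),'F',s['wrist_force'].round(1),'w',round(s['width'],3),'v',np.abs(s['joint_vel']).max().round(3))
E
python3 -c "
from h import *
togo([.613,-.258,.16],30.9)"
```

```text
t 0.8167 pos [ 0.3707 -0.4776  0.2502] yaw 30.87 tilt 0.4 togo tool [ 0.3208 -0.0636  0.0899] turn -0.0005 F [ 1.8 -0.5  0.8] w 1.002 v 0.807
```

Call:
servo_tool(
  moves=[
    [0, [0.039, -0.008, 0.01], 0],
    [0, [0.039, -0.008, 0.01], 0],
    [0, [0.039, -0.008, 0.01], 0],
    [0, [0.039, -0.008, 0.01], 0],
    [0, [0.039, -0.008, 0.01], 0],
    [0, [0.039, -0.008, 0.01], 0],
    [0, [0.035, -0.006, 0.01], 0],
    [0, [0.02, -0.004, 0.005], 0],
  ],
)

```text
time: 1.48
tool_pos: [0.5943, -0.2699, 0.1745]
tcp_rot: [-3.025, -0.838, 0.003]
wrist_force: [-0.2, -0.0, 0.1]
width: 1.0
```

```bash
python3 -c "
from h import *
togo([.613,-.258,.16],30.9)"
```

```text
t 1.4833 pos [ 0.5943 -0.2699  0.1745] yaw 30.98 tilt 0.19 togo tool [ 0.0221 -0.0005  0.0145] turn 0.0013 F [-0.2 -0.   0.1] w 1.0 v 0.367
```

Call:
servo_tool(
  moves=[
    [0, [0.018, 0, 0.012], 0],
    [0, [0.005, 0, 0.003], 0],
    [0, [0, 0, 0], 0],
    [0, [0, 0, 0], 0],
    [0, [0, 0, 0], 0],
    [0, [0, 0, 0], 0],
    [0, [0, 0, 0], 0],
    [0, [0, 0, 0], 0],
  ],
)

```text
time: 2.15
tool_pos: [0.6144, -0.2547, 0.1568]
tcp_rot: [-3.02, -0.843, 0.009]
wrist_force: [0.2, -0.1, -0.4]
width: 1.002
```

```bash
python3 -c "
from h import *
togo([.613,-.258,.061],30.9);snap('wrist','wrist1')"
```

```text
t 2.15 pos [ 0.6144 -0.2547  0.1568] yaw 31.21 tilt 0.45 togo tool [-0.0025  0.0028  0.0958] turn 0.0053 F [ 0.2 -0.1 -0.4] w 1.002 v 0.017
```

View pics/wrist1.png

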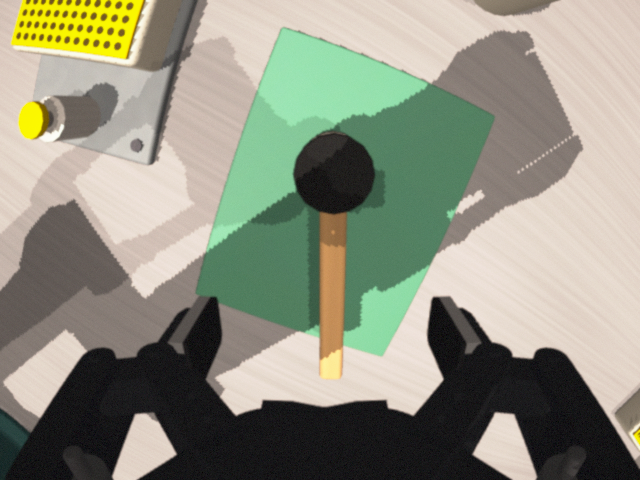

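The wrist view shows the handle at column 330, between the open jaws, with the head at (334,173). This agrees with the measured offset, so I'll descend.

Call:
servo_tool(
  moves=[
    [0, [-0.0015, 0.0015, 0.03], 0.005],
    [0, [-0.001, 0.001, 0.03], 0],
    [0, [0, 0.0005, 0.025], 0],
    [0, [0, 0, 0.015], 0],
    [0, [0, 0, 0.006], 0],
    [0, [0, 0, 0], 0],
    [0, [0, 0, 0], 0],
    [0, [0, 0, 0], 0],
  ],
)

```text
time: 2.87
tool_pos: [0.616, -0.2646, 0.0553]
tcp_rot: [3.027, 0.828, 0.007]
wrist_force: [-0.0, -1.0, 0.3]
width: 1.001
```

```bash
python3 -c "
from h import *
togo([.613,-.258,.061],30.9)"
```

```text
t 2.8667 pos [ 0.616  -0.2646  0.0553] yaw 30.58 tilt 0.34 togo tool [ 0.0008 -0.0072 -0.0057] turn -0.0055 F [-0.  -1.   0.3] w 1.001 v 0.012
```

Call:
servo_tool(
  moves=[
    [0, [0.001, -0.007, -0.005], 0],
    [0, [0, 0, 0], 0],
    [0, [0, 0, 0], 0],
    [0, [0, 0, 0], 0],
    [0, [0, 0, 0], 0],
    [0, [0, 0, 0], 0],
    [0, [0, 0, 0], 0],
    [0, [0, 0, 0], 0],
  ],
)

```text
time: 3.53
tool_pos: [0.6173, -0.2589, 0.0684]
tcp_rot: [3.019, 0.826, 0.021]
wrist_force: [0.9, -0.1, -0.5]
width: 1.0
```

```bash
python3 -c "
from h import *
togo([.613,-.258,.061],30.9);snap('wrist','wrist2');togo([.613,-.258,.061],30.9)"
```

```text
t 3.5333 pos [ 0.6173 -0.2589  0.0684] yaw 30.62 tilt 1.02 togo tool [-0.0034 -0.0031  0.0074] turn -0.0049 F [ 0.9 -0.1 -0.5] w 1.0 v 0.003
t 3.5833 pos [ 0.6173 -0.2589  0.0684] yaw 30.62 tilt 1.01 togo tool [-0.0033 -0.0031  0.0073] turn -0.0049 F [-0.5  0.3 -0.2] w 1.0 v 0.002
```

View pics/wrist2.png

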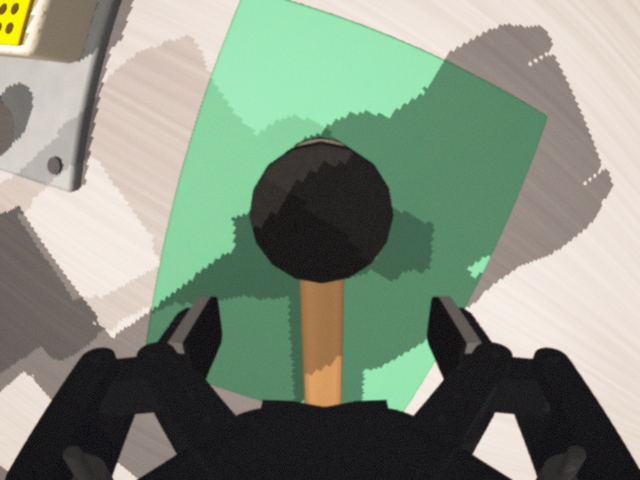

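Call:
servo_tool(
  moves=[
    [0, [-0.003, 0, 0.006], 0],
    [0, [0, 0, 0], 0],
    [0, [0, 0, 0], 0],
    [60, [0, 0, 0], 0],
    [120, [0, 0, 0], 0],
    [255, [0, 0, 0], 0],
    [255, [0, 0, 0], 0],
    [255, [0, 0, 0], 0],
  ],
)

```text
time: 4.25
tool_pos: [0.6136, -0.2605, 0.0602]
tcp_rot: [3.021, 0.826, 0.018]
wrist_force: [0.3, 0.7, 0.7]
width: 0.296
```

```bash
python3 -c "
from h import *
togo([.613,-.258,.061],30.9)"
```

```text
t 4.25 pos [ 0.6136 -0.2605  0.0602] yaw 30.6 tilt 0.87 togo tool [ 0.0008 -0.0025 -0.0009] turn -0.0053 F [0.3 0.7 0.7] w 0.296 v 0.002
```

Call:
servo_tool(
  moves=[
    [255, [0, 0, 0], 0],
    [255, [0, 0, 0], 0],
    [255, [0, 0, 0], 0],
    [255, [0, 0, 0], 0],
    [255, [0, 0, 0], 0],
    [255, [0, 0, 0], 0],
    [255, [0, 0, 0], 0],
    [255, [0, 0, 0], 0],
  ],
  newtons=100,
)

```text
time: 4.92
tool_pos: [0.6136, -0.2603, 0.0605]
tcp_rot: [3.021, 0.827, 0.018]
wrist_force: [-0.4, 1.0, 0.9]
width: 0.173
```

```bash
python3 -c "
from h import *
togo([.613,-.258,.061],30.9)"
```

```text
t 4.9167 pos [ 0.6136 -0.2603  0.0605] yaw 30.6 tilt 0.85 togo tool [ 0.0007 -0.0023 -0.0005] turn -0.0052 F [-0.4  1.   0.9] w 0.173 v 0.002
```

Call:
servo_tool(
  moves=[
    [255, [0, 0, -0.02], 0],
    [255, [0, 0, -0.04], 0],
    [255, [0, 0, -0.04], 0],
    [255, [0, 0, -0.03], 0],
    [255, [0, 0, -0.01], 0],
    [255, [0, 0, 0], 0],
    [255, [0, 0, 0], 0],
    [255, [0, 0, 0], 0],
  ],
  newtons=110,
)

```text
time: 5.58
tool_pos: [0.606, -0.2573, 0.195]
tcp_rot: [-3.029, -0.829, 0.005]
wrist_force: [-1.0, -0.1, -2.8]
width: 0.171
```

```bash
python3 -c "
from h import *
togo([.549,-.067,.19],30.9);snap('side','side1');snap('wrist','wrist3')"
```

```text
t 5.5833 pos [ 0.606  -0.2573  0.195 ] yaw 30.62 tilt 0.18 togo tool [ 0.0479 -0.1928  0.0053] turn -0.0049 F [-1.  -0.1 -2.8] w 0.171 v 0.026
```

View pics/side1.png

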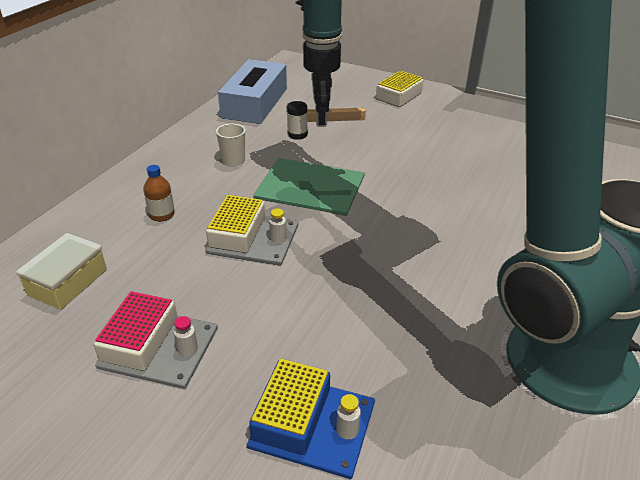

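View pics/wrist3.png

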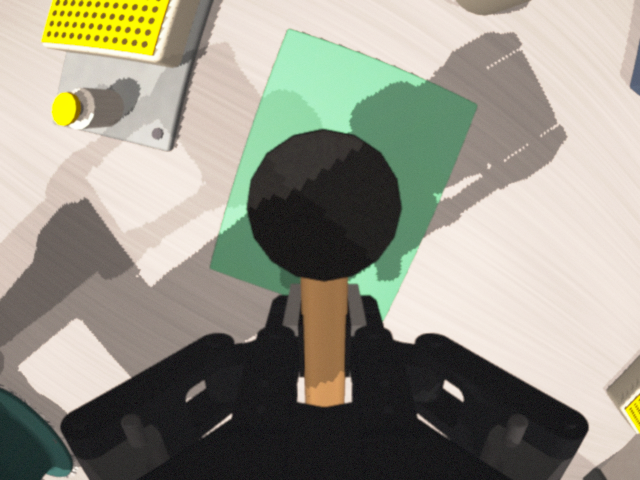

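The mallet is held level, with the head at about (297,120) in the side view, and the mat is clear. I'll travel to a point above the pin.

Call:
servo_tool(
  moves=[
    [255, [0.008, -0.03, 0], 0],
    [255, [0.009, -0.038, 0], 0],
    [255, [0.009, -0.038, 0], 0],
    [255, [0.009, -0.038, 0], 0],
    [255, [0.007, -0.03, 0], 0],
    [255, [0.003, -0.014, 0], 0],
    [255, [0, 0, 0], 0],
    [255, [0, 0, 0], 0],
  ],
)

```text
time: 6.35
tool_pos: [0.5365, -0.065, 0.1756]
tcp_rot: [-3.016, -0.819, 0.047]
wrist_force: [0.4, -0.5, -3.1]
width: 0.171
```

```bash
python3 -c "
from h import *
togo([.549,-.067,.19],30.9)"
```

```text
t 6.35 pos [ 0.5365 -0.065   0.1756] yaw 30.4 tilt 1.94 togo tool [ 0.0094  0.0077 -0.0148] turn -0.0086 F [ 0.4 -0.5 -3.1] w 0.171 v 0.033
```

Call:
servo_tool(
  moves=[
    [255, [0.006, 0.004, -0.03], 0],
    [255, [0.001, 0.001, -0.04], 0],
    [255, [0, 0, -0.03], 0],
    [255, [0, 0, -0.01], 0],
    [255, [0, 0, 0], 0],
    [255, [0, 0, 0], 0],
    [255, [0, 0, 0], 0],
    [255, [0, 0, 0], 0],
  ],
)

```text
time: 7.02
tool_pos: [0.5452, -0.0718, 0.2749]
tcp_rot: [-3.011, -0.81, 0.079]
wrist_force: [0.4, -0.0, -2.6]
width: 0.169
```

```bash
python3 -c "
from h import *
togo([.549,-.067,.1185],30.9)"
```

```text
t 7.0167 pos [ 0.5452 -0.0718  0.2749] yaw 30.17 tilt 3.17 togo tool [0.0124 0.0032 0.156 ] turn -0.0128 F [ 0.4 -0.  -2.6] w 0.169 v 0.026
```

Call:
servo_tool(
  moves=[
    [255, [0.005, 0.002, 0], 0],
    [255, [0, 0, 0], 0],
    [255, [0, 0, 0], 0],
    [255, [0, 0, 0], 0],
    [255, [0, 0, 0], 0],
    [255, [0, 0, 0.04], 0],
    [255, [0, 0, 0.04], 0],
    [255, [0, 0, 0.04], 0],
  ],
)

```text
time: 7.68
tool_pos: [0.5506, -0.0708, 0.1576]
tcp_rot: [-3.018, -0.812, 0.057]
wrist_force: [0.3, -0.4, -3.4]
width: 0.166
```

```bash
python3 -c "
from h import *
togo([.549,-.067,.1185],30.9);print(bot.read_state()['joint_vel'])"
```

```text
t 7.6833 pos [ 0.5506 -0.0708  0.1576] yaw 30.16 tilt 2.27 togo tool [ 0.0017 -0.0031  0.0391] turn -0.0129 F [ 0.3 -0.4 -3.4] w 0.166 v 0.947
[ 1.46509347e-03  4.27497442e-01  4.94340805e-01  8.00605286e-06
 -9.46696376e-01 -1.36871945e-03]
```

Call:
servo_tool(
  moves=[
    [255, [0, 0, -0.02], 0],
    [255, [0, 0, -0.03], 0],
    [255, [0, 0, 0], 0],
    [255, [0, 0, 0], 0],
    [255, [0, 0, 0], 0],
    [255, [0, 0, 0], 0],
    [255, [0, 0, 0], 0],
    [255, [0, 0, 0], 0],
  ],
)

```text
time: 8.35
tool_pos: [0.5386, -0.0683, 0.1878]
tcp_rot: [-3.002, -0.81, 0.105]
wrist_force: [0.1, -0.2, -2.6]
width: 0.169
```

```bash
python3 -c "
from h import *
togo([.549,-.067,.1185],30.9)"
```

```text
t 8.35 pos [ 0.5386 -0.0683  0.1878] yaw 30.26 tilt 4.23 togo tool [0.0135 0.0073 0.0684] turn -0.0111 F [ 0.1 -0.2 -2.6] w 0.169 v 0.008
```

```bash
cat >> h.py <<'E'
def face(target,off=(.0505,0,.0505)):
    s=bot.read_state();R=cv2.Rodrigues(np.array(s['tcp_rot']))[0]
    f=s['tool_pos']+R@np.array(off)
    print('t',round(s['time'],2),'face',f.round(4),'togo world',(np.array(target)-f).round(4),'tool',(R.T@(np.array(target)-f)).round(4),'Rz in yaw frame: pitch(x up +) %.2f deg, roll(y up +) %.2f'%tuple(np.degrees(R[2,:2])),'F',s['wrist_force'].round(1))
E
python3 -c "
from h import *
face([.5928,-.041,.068]);snap('side','side2')
c=load('side2');cv2.imwrite('pics/crop2.png',cv2.resize(c['pixels'][60:280,180:420,::-1],None,fx=2.6,fy=2.6,interpolation=cv2.INTER_CUBIC))"
```

```text
t 8.35 face [ 0.5785 -0.0423  0.1346] togo world [ 0.0143  0.0013 -0.0666] tool [0.0168 0.0092 0.0653] Rz in yaw frame: pitch(x up +) -3.27 deg, roll(y up +) -2.69 F [ 0.1 -0.2 -2.6]
```

View pics/crop2.png

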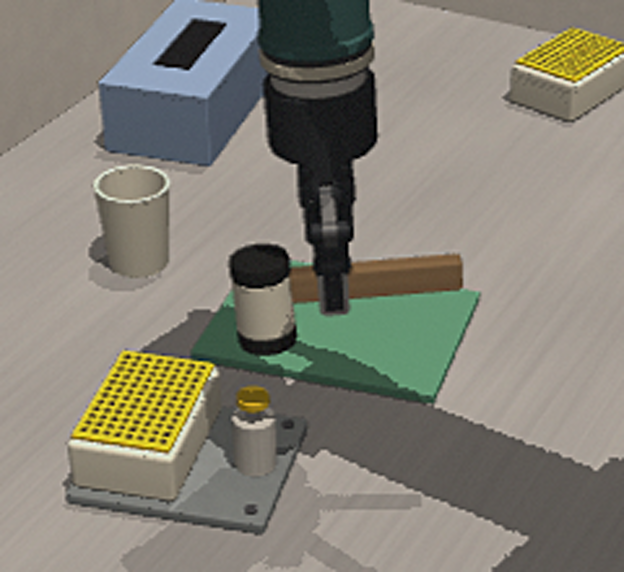

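Call:
servo_tool(
  moves=[
    [255, [0.007, 0.003, -0.004], 0],
    [255, [0.005, 0.002, 0], 0],
    [255, [0, 0, 0], 0],
    [255, [0, 0, 0], 0],
    [255, [0, 0, 0], 0],
    [255, [0, 0, 0], 0],
    [255, [0, 0, 0], 0],
    [255, [0, 0, 0], 0],
  ],
)

```text
time: 9.07
tool_pos: [0.5538, -0.0664, 0.1909]
tcp_rot: [-3.002, -0.81, 0.104]
wrist_force: [-0.3, -0.1, -1.7]
width: 0.17
```

```bash
python3 -c "
from h import *
face([.5928,-.041,.068])"
```

```text
t 9.07 face [ 0.5937 -0.0404  0.1377] togo world [-0.0009 -0.0006 -0.0697] tool [0.0029 0.0033 0.0695] Rz in yaw frame: pitch(x up +) -3.26 deg, roll(y up +) -2.68 F [-0.3 -0.1 -1.7]
```

```bash
python3 -c "
from h import *
s=snap('side','side3');t=snap('top','top3')
st=bot.read_state();R=cv2.Rodrigues(np.array(st['tcp_rot']))[0];f=st['tool_pos']+R@np.array([.0505,0,.0505]);tp=st['tool_pos']+R@np.array([.0505,0,-.0195])
for c,n in((s,'side3'),(t,'top3')):
    im=c['pixels'][:,:,::-1].copy();print(n,proj(c,f),proj(c,tp),proj(c,[.5928,-.041,.082]))
    im=cv2.resize(im,None,fx=3,fy=3,interpolation=cv2.INTER_CUBIC)
    for p,k in((f,(0,0,255)),(tp,(255,0,255)),([.5928,-.041,.082],(255,0,0))): cv2.circle(im,tuple(((proj(c,p)+.5)*3).astype(int)),4,k,-1)
    u,v=(proj(c,f)*3).astype(int);cv2.imwrite(f'pics/{n}c.png',im[max(v-280,0):v+280,max(u-280,0):u+280])
"
```

```text
side3 [275.72509809 187.81761198] [272.24974783 155.62447845] [277.23280126 211.10875482]
top3 [349.43551622 167.18333322] [351.9614823  155.08244139] [348.34272205 173.91803883]
```

View pics/side3c.png

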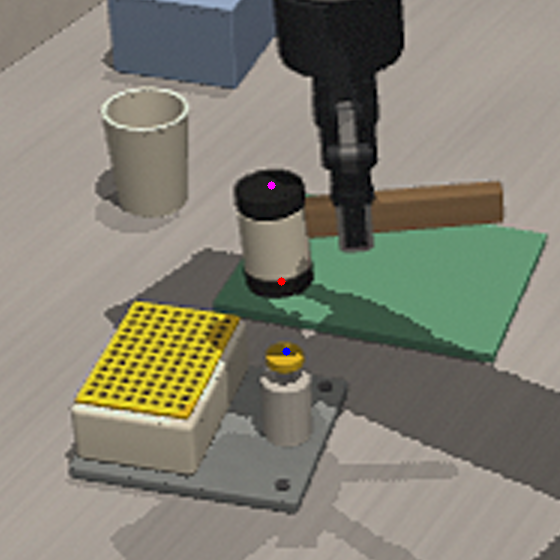

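View pics/top3c.png

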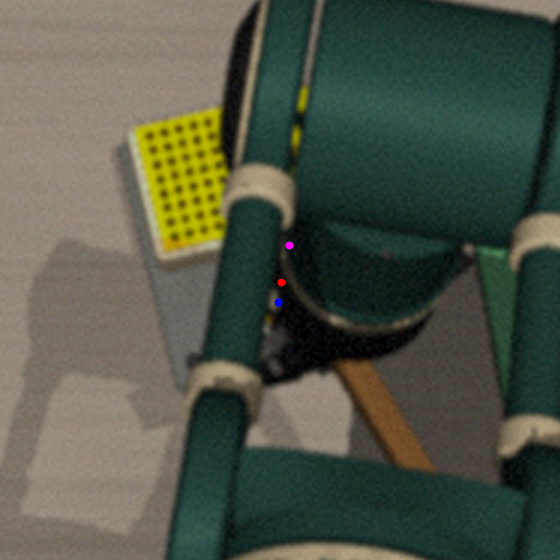

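The side view shows the predicted face and top points (red and magenta) on the mallet head at the right spots, with the face directly above the cap. I'll strike now.

Call:
servo_tool(
  moves=[
    [255, [0.001, 0.001, 0.038], 0],
    [255, [0.001, 0.001, 0.038], 0],
    [255, [0, 0, -0.035], 0],
    [255, [0, 0, -0.035], 0],
    [255, [0, 0, -0.01], 0],
    [255, [0, 0, 0], 0],
    [255, [0, 0, 0], 0],
    [255, [0, 0, 0], 0],
  ],
)

```text
time: 9.83
tool_pos: [0.5552, -0.0672, 0.188]
tcp_rot: [-2.999, -0.808, 0.115]
wrist_force: [0.7, 0.4, -2.5]
width: 0.173
```

```bash
python3 -c "
from h import *
face([.5928,-.041,.068])
c=snap('side','side4')
im=cv2.resize(c['pixels'][100:280,180:400,::-1],None,fx=3.3,fy=3.3,interpolation=cv2.INTER_CUBIC);cv2.imwrite('pics/side4c.png',im)
"
```

```text
t 9.83 face [ 0.5947 -0.0411  0.1345] togo world [-0.0019  0.0001 -0.0665] tool [0.0026 0.0023 0.0664] Rz in yaw frame: pitch(x up +) -3.58 deg, roll(y up +) -2.95 F [ 0.7  0.4 -2.5]
```

View pics/side4c.png

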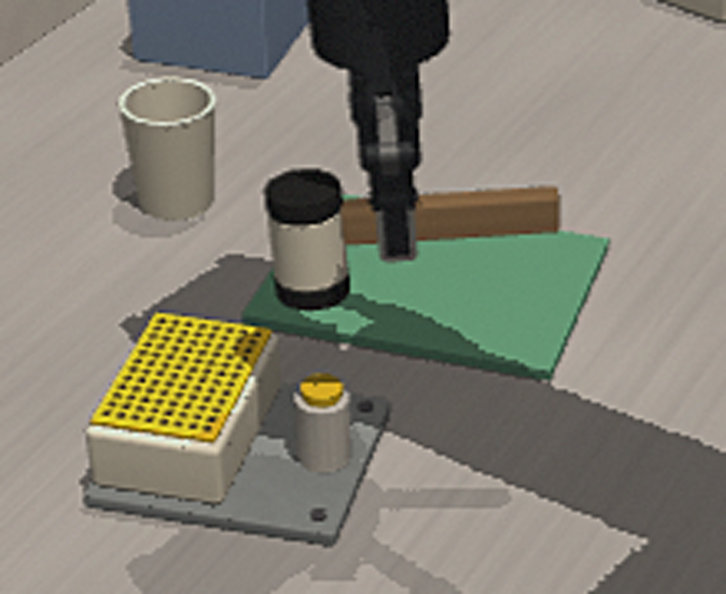

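The pin has gone down, with the cap close on the post. I'll measure how far.

```bash
python3 -c "
from h import *
for n in('side3','side4'):
    c=load(n);hsv=cv2.cvtColor(c['pixels'],cv2.COLOR_RGB2HSV)
    m=cv2.inRange(hsv,(18,130,70),(36,255,255));m[:,:266]=0;m[:,290:]=0;m[:200]=0;m[235:]=0
    ys,xs=np.nonzero(m);print(n,len(ys),xs.min(),xs.max(),ys.min(),ys.max(),xs.mean(),ys.mean())
c=load('side4')
for z in(.082,.068,.070,.072): print(z,proj(c,[.5928,-.041,z]))
"
```

```text
side3 109 271 283 208 218 276.79816513761466 213.13761467889907
side4 104 271 283 213 222 277.0 217.58653846153845
0.082 [277.23280126 211.10875482]
0.068 [277.46867793 216.75763984]
0.07 [277.43519368 215.95574349]
0.072 [277.40163901 215.15216031]
```

```bash
python3 -c "
from h import *
for n in('side0','side3','side4'):
    c=load(n);print(n);p=c['pixels'][203:230,275:280].mean(1).round().astype(int)
    print([(203+i,*x) for i,x in enumerate(p.tolist())])
a=[]
for n in('side3','side4'):
    c=load(n);a.append(cv2.resize(c['pixels'][195:255,255:300,::-1],None,fx=8,fy=8,interpolation=cv2.INTER_CUBIC))
cv2.imwrite('pics/cmp.png',np.hstack(a))
"
```

```text
side0
[(203, 154, 143, 137), (204, 169, 159, 151), (205, 165, 156, 149), (206, 163, 154, 148), (207, 160, 153, 157), (208, 187, 170, 100), (209, 221, 203, 37), (210, 218, 202, 37), (211, 217, 200, 40), (212, 216, 201, 41), (213, 217, 203, 42), (214, 221, 208, 43), (215, 224, 203, 43), (216, 142, 114, 24), (217, 143, 114, 23), (218, 106, 88, 33), (219, 70, 67, 69), (220, 67, 64, 64), (221, 74, 71, 67), (222, 130, 124, 115), (223, 200, 189, 175), (224, 217, 209, 191), (225, 131, 125, 116), (226, 121, 115, 107), (227, 123, 117, 109), (228, 124, 118, 109), (229, 124, 118, 109)]
side3
[(203, 77, 72, 70), (204, 93, 88, 85), (205, 92, 87, 84), (206, 90, 86, 83), (207, 89, 86, 88), (208, 111, 98, 58), (209, 121, 98, 22), (210, 102, 83, 19), (211, 96, 78, 16), (212, 84, 69, 18), (213, 222, 179, 37), (214, 220, 176, 38), (215, 216, 175, 37), (216, 141, 112, 24), (217, 140, 112, 21), (218, 103, 86, 31), (219, 69, 67, 69), (220, 66, 64, 63), (221, 72, 69, 66), (222, 128, 121, 113), (223, 197, 187, 172), (224, 201, 191, 176), (225, 127, 121, 111), (226, 119, 113, 105), (227, 122, 116, 108), (228, 122, 116, 107), (229, 122, 117, 109)]
side4
[(203, 78, 73, 70), (204, 93, 88, 85), (205, 92, 86, 83), (206, 91, 87, 83), (207, 91, 87, 83), (208, 91, 87, 83), (209, 92, 88, 84), (210, 91, 88, 84), (211, 91, 88, 85), (212, 91, 89, 92), (213, 112, 94, 43), (214, 98, 80, 17), (215, 85, 69, 15), (216, 196, 158, 34), (217, 216, 173, 37), (218, 212, 171, 36), (219, 217, 173, 36), (220, 207, 170, 37), (221, 138, 111, 22), (222, 127, 100, 11), (223, 150, 138, 106), (224, 203, 193, 183), (225, 130, 124, 116), (226, 119, 113, 105), (227, 121, 115, 108), (228, 123, 116, 107), (229, 122, 116, 107)]
```

View pics/cmp.png

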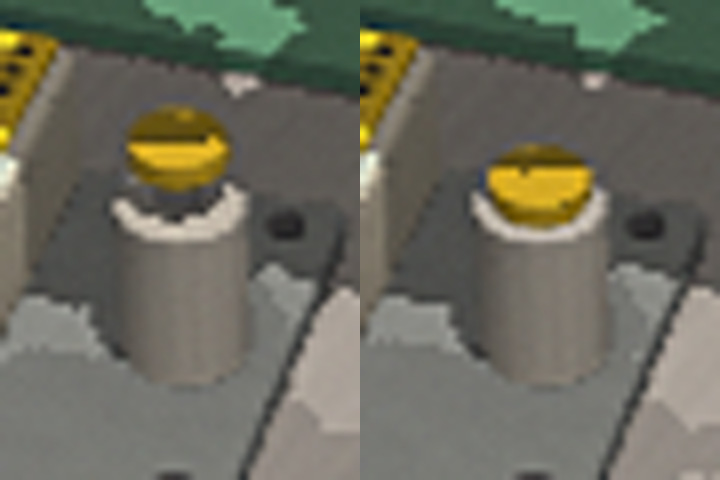

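Sub-pixel edges (207.8→212.7 and 215.9→220.8) shift by 4.9 px, where the full 14 mm would be 5.65 px. That puts the pin about 12 mm down, so it isn't fully seated. I'll check how the mallet sits in the grip and then strike again, a little deeper.

```bash
python3 -c "
from h import *
c=load('side4')
st=bot.read_state();R=cv2.Rodrigues(np.array(st['tcp_rot']))[0]
im=cv2.resize(c['pixels'][:,:,::-1],None,fx=4,fy=4,interpolation=cv2.INTER_CUBIC)
for o in([.0505,0,.0505],[.0505,0,-.0195],[-.094,0,-.006],[-.094,0,.018]):
    p=proj(c,st['tool_pos']+R@np.array(o));print(p);cv2.circle(im,tuple(((p+.5)*4).astype(int)),4,(0,0,255),-1)
cv2.imwrite('pics/o4.png',im[560:860,1020:1480])
face([.5928,-.041,.068])
"
```

```text
[275.61370024 189.05439946]
[271.91312947 156.91331554]
[349.44016527 157.44911323]
[349.76495896 168.63033135]
t 9.88 face [ 0.5944 -0.0411  0.1342] togo world [-0.0016  0.0001 -0.0662] tool [0.0028 0.0025 0.0661] Rz in yaw frame: pitch(x up +) -3.61 deg, roll(y up +) -2.98 F [ 0.6 -0.7 -2.2]
```

View pics/o4.png

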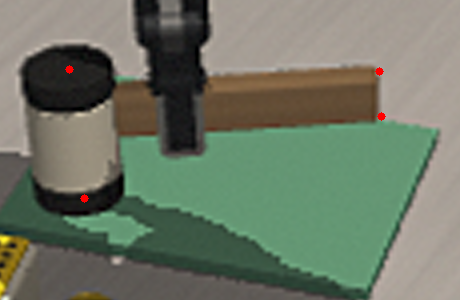

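Call:
servo_tool(
  moves=[
    [255, [0.001, 0.001, 0.04], 0],
    [255, [0.001, 0.001, 0.04], 0],
    [255, [0, 0, -0.035], 0],
    [255, [0, 0, -0.03], 0],
    [255, [0, 0, -0.01], 0],
    [255, [0, 0, 0], 0],
    [255, [0, 0, 0], 0],
    [255, [0, 0, 0], 0],
  ],
)

```text
time: 10.55
tool_pos: [0.554, -0.0683, 0.1748]
tcp_rot: [-2.997, -0.808, 0.127]
wrist_force: [-0.1, 0.0, -2.3]
width: 0.171
```

```bash
python3 -c "
from h import *
face([.5928,-.041,.068])
c=snap('side','side5');p=c['pixels'][209:228,275:280].mean(1).round().astype(int)
print([(209+i,*x) for i,x in enumerate(p.tolist())])
a=[]
for n in('side4','side5'):
    c=load(n);a.append(cv2.resize(c['pixels'][195:255,255:300,::-1],None,fx=8,fy=8,interpolation=cv2.INTER_CUBIC))
cv2.imwrite('pics/cmp2.png',np.hstack(a))
"
```

```text
t 10.55 face [ 0.593  -0.0422  0.1209] togo world [-0.0002  0.0012 -0.0529] tool [0.0041 0.0017 0.0528] Rz in yaw frame: pitch(x up +) -4.00 deg, roll(y up +) -3.17 F [-0.1  0.  -2.3]
[(209, 92, 87, 84), (210, 92, 88, 85), (211, 92, 88, 86), (212, 90, 88, 92), (213, 118, 100, 43), (214, 97, 79, 15), (215, 101, 82, 17), (216, 119, 96, 21), (217, 221, 178, 38), (218, 216, 174, 37), (219, 218, 174, 38), (220, 207, 170, 37), (221, 138, 111, 22), (222, 127, 99, 8), (223, 152, 138, 107), (224, 203, 194, 184), (225, 129, 123, 115), (226, 119, 113, 106), (227, 121, 115, 107)]
```

View pics/cmp2.png

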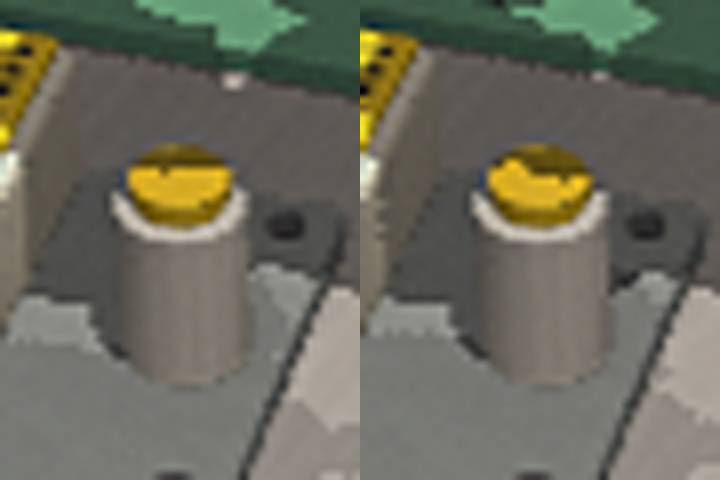

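The cap reads the same after the second blow, so either it was already at the stop or the starting height assumption is off. I'll cross-check with averaged depth and the other pins.

```bash
python3 -c "
from h import *
def patch(n,u,v,r=2):
    c=load(n);P=np.array([dpt(c,x,y) for x in range(u-r-1,u+r+2) for y in range(v-r+1,v+r)]);return np.median(P,0).round(4),P[:,2].std().round(4)
print('yel up side0',patch('side0',277,212),'side3',patch('side3',277,212))
print('yel now 4',patch('side4',277,217),'5',patch('side5',277,217))
print('pink',patch('side0',183,323),'blue',patch('side0',349,402))
print('top yel',patch('top0',348,174),'pink',patch('top0',163,182),'blue',patch('top0',148,355))
print('rack top side',patch('side0',236,213))
c=load('side0')
print('pink/blue profile')
for u,v0 in((183,312),(349,388)):
    p=c['pixels'][v0:v0+38,u-2:u+3].mean(1).round().astype(int);print([(v0+i,*x) for i,x in enumerate(p.tolist())])
"
```

```text
yel up side0 (array([ 0.5933, -0.0405,  0.0799]), np.float64(0.0012)) side3 (array([ 0.5926, -0.04  ,  0.0801]), np.float64(0.0012))
yel now 4 (array([ 0.5928, -0.0393,  0.069 ]), np.float64(0.002)) 5 (array([ 0.5919, -0.0392,  0.0691]), np.float64(0.0013))
pink (array([0.5765, 0.2886, 0.0804]), np.float64(0.0017)) blue (array([0.2768, 0.3054, 0.0827]), np.float64(0.0011))
top yel (array([ 0.5927, -0.0406,  0.0797]), np.float64(0.0024)) pink (array([0.5766, 0.2828, 0.0798]), np.float64(0.0022)) blue (array([0.2771, 0.3006, 0.0819]), np.float64(0.0017))
rack top side (array([ 0.6761, -0.0191,  0.0628]), np.float64(0.1558))
pink/blue profile
[(312, 167, 158, 150), (313, 166, 158, 149), (314, 167, 162, 152), (315, 161, 175, 158), (316, 212, 64, 107), (317, 219, 34, 98), (318, 216, 39, 100), (319, 215, 39, 101), (320, 216, 41, 102), (321, 216, 40, 101), (322, 216, 41, 102), (323, 216, 44, 103), (324, 216, 41, 102), (325, 219, 41, 102), (326, 222, 44, 107), (327, 161, 33, 78), (328, 128, 26, 60), (329, 130, 22, 58), (330, 80, 57, 61), (331, 69, 71, 66), (332, 70, 67, 64), (333, 96, 92, 86
[... 460 characters left out ...]
0), (393, 15, 71, 187), (394, 183, 168, 73), (395, 228, 207, 33), (396, 219, 203, 39), (397, 216, 201, 41), (398, 216, 200, 41), (399, 216, 201, 42), (400, 216, 201, 42), (401, 217, 202, 43), (402, 216, 204, 43), (403, 217, 203, 43), (404, 216, 204, 43), (405, 216, 203, 42), (406, 217, 206, 44), (407, 220, 209, 42), (408, 220, 209, 47), (409, 145, 117, 27), (410, 139, 111, 22), (411, 132, 107, 28), (412, 69, 67, 69), (413, 65, 63, 63), (414, 96, 92, 85), (415, 176, 167, 154), (416, 194, 184, 170), (417, 191, 181, 167), (418, 190, 180, 166), (419, 198, 186, 171), (420, 192, 189, 176), (421, 121, 115, 106), (422, 122, 116, 107), (423, 125, 119, 109), (424, 124, 118, 109), (425, 125, 119, 110)]
```

```bash
python3 -c "
from h import *
for nm,P,n,pc in (('yel',[.5928,-.041],'side0',277),('pink',[.5768,.285],'side0',183),('blue',[.277,.3025],'side0',349)):
    c=load(n);C=-c['R'].T@c['t'];d=C[:2]-P;d=d/np.linalg.norm(d);P=np.array(P)
    f=lambda r,z:proj(c,[*(P+r*d),z]).round(2)
    print(nm,'post front',f(.017,.06),'post back',f(-.017,.06),'cap front up',f(.013,.082),'back up',f(-.013,.082),'front .068',f(.013,.068),'back .068',f(-.013,.068))
"
```

```text
yel post front [277.82 225.12] post back [277.39 214.89] cap front up [277.4  215.02] back up [277.07 207.26] front .068 [277.63 220.69] back .068 [277.31 212.89]
pink post front [187.15 337.79] post back [184.31 322.84] cap front up [185.02 326.62] back up [182.85 315.21] front .068 [186.16 332.62] back .068 [183.99 321.19]
blue post front [348.2  420.38] post back [349.59 400.36] cap front up [349.02 408.66] back up [350.08 393.32] front .068 [348.6  414.61] back .068 [349.67 399.3 ]
```

The absolute edges now match a cap top at 0.068 m: front edge seen at 220.4 and predicted at 220.7, back edge seen at 212.9 and predicted at 212.9. The second, deeper blow changed nothing, so the pin is at its stop. Now I'll carry the mallet back.

```bash
python3 -c "
from h import *
face([.656,-.232,.10])"
```

```text
t 10.6 face [ 0.5926 -0.0422  0.1205] togo world [ 0.0634 -0.1898 -0.0205] tool [-0.0395  0.1969  0.0123] Rz in yaw frame: pitch(x up +) -4.04 deg, roll(y up +) -3.21 F [-0.4  0.3 -2.9]
```

Call:
servo_tool(
  moves=[
    [255, [-0.005, 0.02, -0.002], 0],
    [255, [-0.006, 0.03, 0], 0],
    [255, [-0.006, 0.03, 0], 0],
    [255, [-0.006, 0.03, 0], 0],
    [255, [-0.006, 0.03, 0], 0],
    [255, [-0.005, 0.024, 0], 0],
    [255, [-0.003, 0.012, 0], 0],
    [255, [0, 0, 0], 0],
  ],
)

```text
time: 11.27
tool_pos: [0.6071, -0.242, 0.1587]
tcp_rot: [-2.987, -0.813, 0.142]
wrist_force: [-0.5, 1.5, -2.9]
width: 0.168
```

```bash
python3 -c "
from h import *
face([.656,-.232,.10])"
```

```text
t 11.27 face [ 0.6454 -0.2155  0.1046] togo world [ 0.0106 -0.0165 -0.0046] tool [0.0011 0.0199 0.0032] Rz in yaw frame: pitch(x up +) -4.41 deg, roll(y up +) -3.73 F [-0.5  1.5 -2.9]
```

Call:
servo_tool(
  moves=[
    [255, [0.001, 0.008, -0.004], 0],
    [255, [0, 0.006, -0.006], 0],
    [255, [0, 0.002, -0.008], 0],
    [255, [0, 0, -0.01], 0],
    [255, [0, 0, -0.01], 0],
    [255, [0, 0, -0.008], 0],
    [255, [0, 0, -0.006], 0],
    [255, [0, 0, -0.004], 0],
  ],
)

```text
time: 11.93
tool_pos: [0.6214, -0.2516, 0.2175]
tcp_rot: [-2.98, -0.817, 0.146]
wrist_force: [0.7, -0.2, -2.9]
width: 0.175
```

```bash
python3 -c "
from h import *
face([.656,-.232,.011]);s=bot.read_state();print(s['q'].round(4),s['joint_vel'].round(3))"
```

```text
t 11.93 face [ 0.6594 -0.2248  0.1633] togo world [-0.0034 -0.0072 -0.1523] tool [0.0053 0.0153 0.1517] Rz in yaw frame: pitch(x up +) -4.48 deg, roll(y up +) -4.06 F [ 0.7 -0.2 -2.9]
[-0.4113  0.3429  1.5781 -0.0227  1.324   0.6308] [ 0.009 -0.042 -0.071  0.004  0.095  0.001]
```

Call:
servo_tool(
  moves=[
    [255, [0, 0, 0.04], 0],
    [255, [0, 0, 0.04], 0],
    [255, [0, 0, 0.02], 0],
    [255, [0, 0, 0.005], 0],
    [255, [0, 0, 0], 0],
    [255, [0, 0, 0], 0],
    [255, [0, 0, 0], 0],
    [255, [0, 0, 0], 0],
  ],
)

```text
time: 12.6
tool_pos: [0.6182, -0.2506, 0.1238]
tcp_rot: [-2.993, -0.824, 0.121]
wrist_force: [0.0, -0.2, -1.9]
width: 0.17
```

```bash
python3 -c "
from h import *
face([.656,-.232,.011]);s=bot.read_state();print(s['q'].round(4))"
```

```text
t 12.6 face [ 0.6572 -0.224   0.0702] togo world [-0.0012 -0.008  -0.0592] tool [-0.0012  0.0095  0.059 ] Rz in yaw frame: pitch(x up +) -3.78 deg, roll(y up +) -3.12 F [ 0.  -0.2 -1.9]
[-0.4118  0.4015  1.6795 -0.0241  1.1435  0.6323]
```

Fast descents reduce the tilt and slow rises hardly add any, so I'll use that to level the tool.

Call:
servo_tool(
  moves=[
    [255, [0, 0.003, -0.006], 0],
    [255, [0, 0.003, -0.012], 0],
    [255, [0, 0, -0.014], 0],
    [255, [0, 0, -0.014], 0],
    [255, [0, 0, -0.014], 0],
    [255, [0, 0, -0.012], 0],
    [255, [0, 0, -0.008], 0],
    [255, [0, 0, -0.004], 0],
  ],
)

```text
time: 13.27
tool_pos: [0.6341, -0.2606, 0.2251]
tcp_rot: [-3.004, -0.826, 0.103]
wrist_force: [0.3, -1.0, -2.5]
width: 0.166
```

Call:
servo_tool(
  moves=[
    [255, [0, 0, 0.0415], 0],
    [255, [0, 0, 0.0415], 0],
    [255, [0, 0, 0.015], 0],
    [255, [0, 0, 0], 0],
    [255, [0, 0, 0], 0],
    [255, [0, 0, 0], 0],
    [255, [0, 0, -0.005], 0],
    [255, [0, 0, -0.01], 0],
  ],
)

```text
time: 13.93
tool_pos: [0.6333, -0.2627, 0.15]
tcp_rot: [-3.012, -0.828, 0.087]
wrist_force: [0.2, -0.0, -2.4]
width: 0.171
```

```bash
python3 -c "
from h import *
face([.656,-.232,.011])"
```

```text
t 13.93 face [ 0.6737 -0.2368  0.0971] togo world [-0.0177  0.0048 -0.0861] tool [-0.0085 -0.0106  0.0869] Rz in yaw frame: pitch(x up +) -2.82 deg, roll(y up +) -1.73 F [ 0.2 -0.  -2.4]
```

Good progress, so another cycle.

Call:
servo_tool(
  moves=[
    [255, [-0.003, -0.003, -0.01], 0],
    [255, [-0.003, -0.003, -0.014], 0],
    [255, [0, -0.002, -0.014], 0],
    [255, [0, 0, -0.014], 0],
    [255, [0, 0, -0.012], 0],
    [255, [0, 0, -0.008], 0],
    [255, [0, 0, -0.004], 0],
    [255, [0, 0, 0], 0],
  ],
)

```text
time: 14.6
tool_pos: [0.6324, -0.2606, 0.2514]
tcp_rot: [-3.028, -0.833, 0.058]
wrist_force: [-0.1, -0.7, -1.8]
width: 0.169
```

Call:
servo_tool(
  moves=[
    [255, [0, 0, 0.0415], 0],
    [255, [0, 0, 0.0415], 0],
    [255, [0, 0, 0.015], 0],
    [255, [0, 0, 0], 0],
    [255, [0, 0, 0], 0],
    [255, [0, 0, 0], 0],
    [255, [0, 0, 0], 0],
    [255, [0, 0, 0], 0],
  ],
)

```text
time: 15.27
tool_pos: [0.6317, -0.2628, 0.1561]
tcp_rot: [3.024, 0.832, -0.048]
wrist_force: [-0.0, -0.0, -3.2]
width: 0.169
```

```bash
python3 -c "
from h import *
face([.656,-.232,.011])"
```

```text
t 15.27 face [ 0.6737 -0.2377  0.1041] togo world [-0.0177  0.0057 -0.0931] tool [-0.0095 -0.0136  0.0935] Rz in yaw frame: pitch(x up +) -1.75 deg, roll(y up +) -0.21 F [-0.  -0.  -3.2]
```

Call:
servo_tool(
  moves=[
    [255, [-0.004, -0.006, 0], 0],
    [255, [-0.002, -0.003, 0.02], 0],
    [255, [0, 0, 0.03], 0],
    [255, [0, 0, 0.01], 0],
    [255, [0, 0, 0], 0],
    [255, [0, 0, 0], 0],
    [255, [0, 0, 0], 0],
    [255, [0, 0, 0], 0],
  ],
)

```text
time: 15.93
tool_pos: [0.626, -0.2611, 0.1083]
tcp_rot: [3.013, 0.829, -0.024]
wrist_force: [-1.0, -0.6, -2.0]
width: 0.17
```

```bash
python3 -c "
from h import *
face([.656,-.232,.010])
c=snap('side','side6');
st=bot.read_state();R=cv2.Rodrigues(np.array(st['tcp_rot']))[0]
im=cv2.resize(c['pixels'][:,:,::-1],None,fx=4,fy=4,interpolation=cv2.INTER_CUBIC)
for o in([.0505,0,.0505],[.0505,0,-.0195],[-.094,0,-.006],[-.094,0,.018]):
    p=proj(c,st['tool_pos']+R@np.array(o));cv2.circle(im,tuple(((p+.5)*4).astype(int)),4,(0,0,255),-1)
cv2.imwrite('pics/o6.png',im[480:980,900:1500])
"
```

```text
t 15.93 face [ 0.6689 -0.2364  0.0568] togo world [-0.0129  0.0044 -0.0468] tool [-0.0079 -0.0109  0.0469] Rz in yaw frame: pitch(x up +) -1.12 deg, roll(y up +) 0.68 F [-1.  -0.6 -2. ]
```

View pics/o6.png

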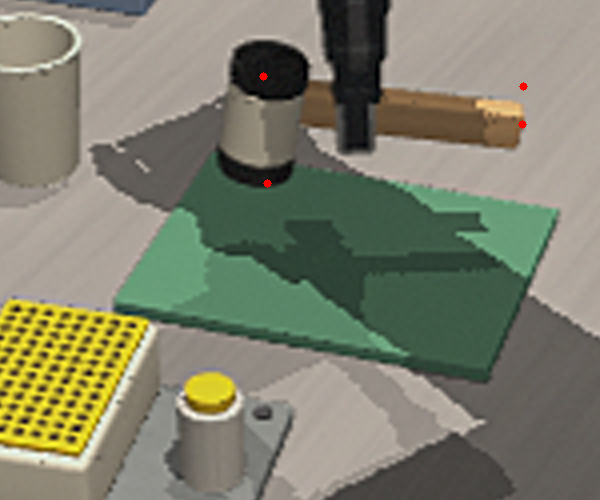

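The side view shows the mallet has pitched in the grip since the second blow. The handle end (521,103) sits about 11 mm below the predicted (523,86), so the head is roughly 5° nose-up in the world. I'll estimate the centre of mass from the wrist torque to see whether it will right itself when released.

```bash
python3 -c "
from h import *
F=[];T=[]
for i in range(8):
    bot.read_camera('wrist');s=bot.read_state();F.append(s['wrist_force']);T.append(s['torque'])
F=np.mean(F,0);T=np.mean(T,0);R=cv2.Rodrigues(np.array(s['tcp_rot']))[0]
print(F,T,'tool F',R.T@F,'T',R.T@T,'cg x', (R.T@T)[1]/ (R.T@F)[2]*-1)
face([.656,-.232,.010]); snap('wrist','wrist6')
c=load('side6');dark=lambda:0
"
```

```text
[ 0.1264556   0.30361743 -2.41286135] [-0.04588515  0.08554232  0.00853811] tool F [ 0.31329914 -0.22150996  2.40475601] T [ 0.00411425 -0.0968813  -0.00963954] cg x 0.04028737252673147
t 16.38 face [ 0.6681 -0.2361  0.0554] togo world [-0.0121  0.0041 -0.0454] tool [-0.0074 -0.0101  0.0454] Rz in yaw frame: pitch(x up +) -1.17 deg, roll(y up +) 0.60 F [-0.1 -0.1 -2.8]
```

View pics/wrist6.png

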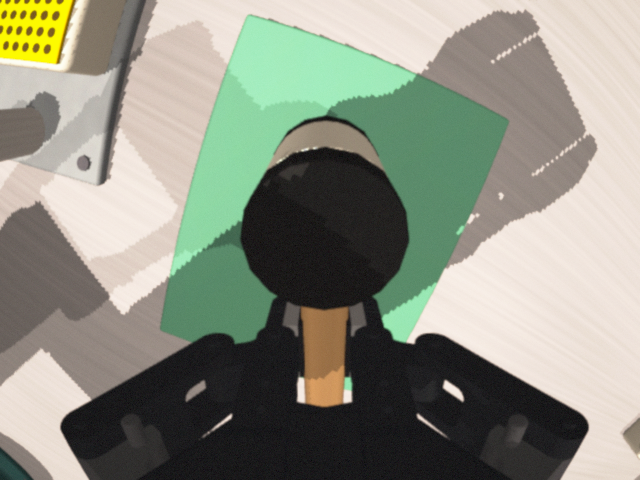

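The centre of mass is about 10 mm behind the head axis, well inside the 22 mm radius. At about 5° tilt it will settle flat when released close to the mat. I'll lower it with the firm grip kept on.

Call:
servo_tool(
  moves=[
    [255, [-0.004, -0.004, 0.006], 0],
    [255, [-0.004, -0.003, 0.01], 0],
    [255, [0, 0, 0.01], 0],
    [255, [0, 0, 0.006], 0],
    [255, [0, 0, 0.002], 0],
    [255, [0, 0, 0], 0],
    [255, [0, 0, 0], 0],
    [255, [0, 0, 0], 0],
  ],
)

```text
time: 17.1
tool_pos: [0.6112, -0.2587, 0.0666]
tcp_rot: [3.017, 0.829, -0.032]
wrist_force: [0.2, 0.3, -2.2]
width: 0.172
```

```bash
python3 -c "
from h import *
togo([.6136,-.2603,.0585]);face([.656,-.232,.010],(.055,0,.0447))"
```

```text
t 17.1 pos [ 0.6112 -0.2587  0.0666] yaw 30.74 tilt 1.39 togo tool [0.0014 0.0025 0.0081] turn None F [ 0.2  0.3 -2.2] w 0.172 v 0.004
t 17.1 face [ 0.6577 -0.2314  0.0207] togo world [-0.0017 -0.0006 -0.0107] tool [-0.0015 -0.0004  0.0107] Rz in yaw frame: pitch(x up +) -1.33 deg, roll(y up +) 0.37 F [ 0.2  0.3 -2.2]
```

Call:
servo_tool(
  moves=[
    [255, [0, 0, 0.003], 0],
    [255, [0, 0, 0.002], 0],
    [255, [0, 0, 0], 0],
    [255, [0, 0, 0], 0],
    [255, [0, 0, 0], 0],
    [255, [0, 0, 0], 0],
    [255, [0, 0, 0], 0],
    [255, [0, 0, 0], 0],
  ],
)

```text
time: 17.77
tool_pos: [0.613, -0.2595, 0.0632]
tcp_rot: [3.015, 0.829, -0.027]
wrist_force: [-0.9, 0.4, -2.1]
width: 0.171
```

```bash
python3 -c "
from h import *
togo([.6136,-.2603,.0578]);face([.656,-.232,.010],(.055,0,.0447))
c=snap('side','side7');im=cv2.resize(c['pixels'][:,:,::-1],None,fx=4,fy=4,interpolation=cv2.INTER_CUBIC);cv2.imwrite('pics/o7.png',im[520:920,960:1500])"
```

```text
t 17.7667 pos [ 0.613  -0.2595  0.0632] yaw 30.74 tilt 1.32 togo tool [0.0002 0.0009 0.0054] turn None F [-0.9  0.4 -2.1] w 0.171 v 0.003
t 17.77 face [ 0.6597 -0.2323  0.0174] togo world [-0.0037  0.0003 -0.0074] tool [-0.0029 -0.0022  0.0074] Rz in yaw frame: pitch(x up +) -1.20 deg, roll(y up +) 0.56 F [-0.9  0.4 -2.1]
```

View pics/o7.png

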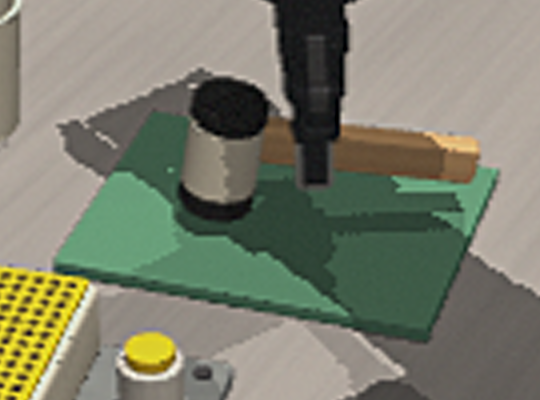

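Call:
servo_tool(
  moves=[
    [255, [0, 0, 0.003], 0],
    [255, [0, 0, 0.001], 0],
    [255, [0, 0, 0], 0],
    [255, [0, 0, 0], 0],
    [255, [0, 0, 0], 0],
    [255, [0, 0, 0], 0],
    [255, [0, 0, 0], 0],
    [255, [0, 0, 0], 0],
  ],
)

```text
time: 18.48
tool_pos: [0.6129, -0.2595, 0.0587]
tcp_rot: [3.015, 0.829, -0.028]
wrist_force: [0.6, 0.7, -1.7]
width: 0.17
```

```bash
python3 -c "
from h import *
togo([.6136,-.2603,.0578])"
```

```text
t 18.4833 pos [ 0.6129 -0.2595  0.0587] yaw 30.74 tilt 1.32 togo tool [0.0003 0.001  0.0009] turn None F [ 0.6  0.7 -1.7] w 0.17 v 0.001
```

Call:
servo_tool(
  moves=[
    [255, [0, 0, 0.0015], 0],
    [255, [0, 0, 0], 0],
    [255, [0, 0, 0], 0],
    [255, [0, 0, 0], 0],
    [255, [0, 0, 0], 0],
    [255, [0, 0, 0], 0],
    [255, [0, 0, 0], 0],
    [255, [0, 0, 0], 0],
  ],
  newtons=60,
)

```text
time: 19.15
tool_pos: [0.6129, -0.2596, 0.0571]
tcp_rot: [3.015, 0.829, -0.027]
wrist_force: [0.5, 0.2, -2.0]
width: 0.169
```

```bash
python3 -c "
from h import *
togo([.6136,-.2603,.0578])
F=[]
for i in range(3):
    bot.read_camera('wrist');F.append(bot.read_state()['wrist_force'])
print(np.mean(F,0))"
```

```text
t 19.15 pos [ 0.6129 -0.2596  0.0571] yaw 30.74 tilt 1.32 togo tool [ 0.0002  0.0009 -0.0007] turn None F [ 0.5  0.2 -2. ] w 0.169 v 0.002
[-0.11114301 -0.69352759 -2.93864845]
```

Still no contact; a little further.

Call:
servo_tool(
  moves=[
    [255, [0, 0, 0.0015], 0],
    [255, [0, 0, 0], 0],
    [255, [0, 0, 0], 0],
    [255, [0, 0, 0], 0],
    [255, [0, 0, 0.0005], 0],
    [255, [0, 0, 0], 0],
    [255, [0, 0, 0], 0],
    [255, [0, 0, 0], 0],
  ],
)

```text
time: 19.97
tool_pos: [0.6129, -0.2596, 0.0549]
tcp_rot: [3.015, 0.829, -0.027]
wrist_force: [-0.2, -0.6, -1.5]
width: 0.166
```

```bash
python3 -c "
from h import *
togo([.6136,-.2603,.0578])
F=[]
for i in range(3):
    bot.read_camera('wrist');F.append(bot.read_state()['wrist_force'])
print(np.mean(F,0))
c=snap('side','side8');im=cv2.resize(c['pixels'][:,:,::-1],None,fx=5,fy=5,interpolation=cv2.INTER_CUBIC);cv2.imwrite('pics/o8.png',im[700:1000,1250:1850])"
```

```text
t 19.9667 pos [ 0.6129 -0.2596  0.0549] yaw 30.74 tilt 1.32 togo tool [ 0.0002  0.001  -0.0029] turn None F [-0.2 -0.6 -1.5] w 0.166 v 0.001
[ 0.40214796  0.34513639 -2.56433873]
```

View pics/o8.png

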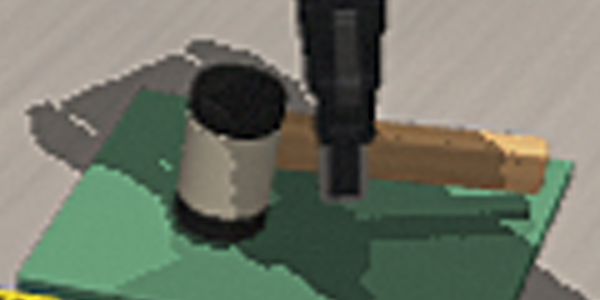

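Call:
servo_tool(
  moves=[
    [255, [0, 0, 0.001], 0],
    [255, [0, 0, 0], 0],
    [255, [0, 0, 0], 0],
    [255, [0, 0, 0.001], 0],
    [255, [0, 0, 0], 0],
    [255, [0, 0, 0], 0],
    [255, [0, 0, 0], 0],
    [255, [0, 0, 0], 0],
  ],
)

```text
time: 20.83
tool_pos: [0.6134, -0.26, 0.0539]
tcp_rot: [3.014, 0.829, -0.026]
wrist_force: [-0.6, 0.5, -0.9]
width: 0.169
```

```bash
python3 -c "
from h import *
togo([.6136,-.2603,.0578])
F=[]
for i in range(3):
    bot.read_camera('wrist');F.append(bot.read_state()['wrist_force'])
print(np.mean(F,0))"
```

```text
t 20.8333 pos [ 0.6134 -0.26    0.0539] yaw 30.74 tilt 1.32 togo tool [-0.0001  0.0004 -0.0039] turn None F [-0.6  0.5 -0.9] w 0.169 v 0.002
[-0.68970745  0.15889315 -1.43805756]
```

There is contact: the force fell from −2.6 to −1.4 N. I'll release gradually.

Call:
servo_tool(
  moves=[
    [210, [0, 0, 0], 0],
    [205, [0, 0, 0], 0],
    [200, [0, 0, 0], 0],
    [190, [0, 0, 0], 0],
    [175, [0, 0, 0], 0],
    [150, [0, 0, 0], 0],
    [110, [0, 0, 0], 0],
    [60, [0, 0, 0], 0],
  ],
  newtons=20,
)

```text
time: 21.65
tool_pos: [0.6154, -0.2608, 0.0559]
tcp_rot: [3.011, 0.828, -0.02]
wrist_force: [-0.5, 0.8, -0.4]
width: 0.683
```

```bash
python3 -c "
from h import *
togo([.6136,-.2603,.0578])
c=snap('side','side9');im=cv2.resize(c['pixels'][:,:,::-1],None,fx=4,fy=4,interpolation=cv2.INTER_CUBIC);cv2.imwrite('pics/o9.png',im[520:920,960:1500])"
```

```text
t 21.65 pos [ 0.6154 -0.2608  0.0559] yaw 30.73 tilt 1.29 togo tool [-0.0014 -0.0013 -0.0019] turn None F [-0.5  0.8 -0.4] w 0.683 v 0.002
```

View pics/o9.png

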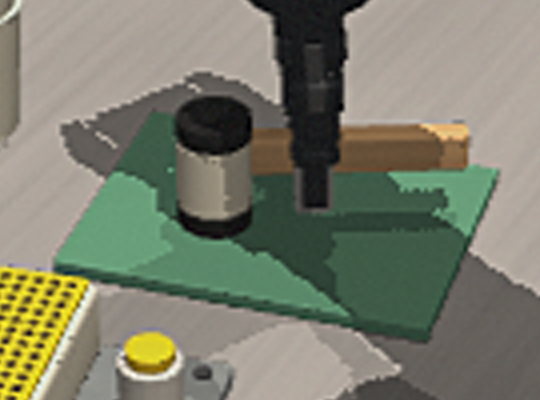

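The mallet has settled upright, head face flat on the mat, with its handle level. I'll withdraw upward slowly.

Call:
servo_tool(
  moves=[
    [0, [0, 0, 0], 0],
    [0, [0, 0, 0], 0],
    [0, [0, 0, -0.004], 0],
    [0, [0, 0, -0.01], 0],
    [0, [0, 0, -0.015], 0],
    [0, [0, 0, -0.02], 0],
    [0, [0, 0, -0.03], 0],
    [0, [0, 0, -0.04], 0],
  ],
)

```text
time: 22.37
tool_pos: [0.6093, -0.2551, 0.1691]
tcp_rot: [3.025, 0.831, -0.047]
wrist_force: [0.2, 1.2, 0.6]
width: 1.001
```

Call:
servo_tool(
  moves=[
    [0, [-0.02, 0, -0.035], 0],
    [0, [-0.03, 0.02, -0.01], 0],
    [0, [-0.03, 0.025, 0], 0],
    [0, [-0.03, 0.025, 0], 0],
    [0, [-0.03, 0.025, 0], 0],
    [0, [-0.02, 0.02, 0], 0],
    [0, [-0.01, 0.01, 0], 0],
    [0, [0, 0, 0], 0],
  ],
)

```text
time: 23.03
tool_pos: [0.5333, -0.4577, 0.2475]
tcp_rot: [2.999, 0.834, -0.011]
wrist_force: [0.3, -0.3, -0.5]
width: 0.998
```

```bash
python3 -c "
from h import *
togo([.6136,-.2603,.0578])
snap('side','side10');c=snap('top','top10')
hsv=cv2.cvtColor(c['pixels'],cv2.COLOR_RGB2HSV)
m=cv2.inRange(hsv,(20,130,70),(36,255,255));m[:162]=0;m[188:]=0;m[:,335:][:,30:]=0;m[:,:335]=0
ys,xs=np.nonzero(m);print('cap px',xs.mean(),ys.mean(),'pred up/down',proj(c,[.5928,-.041,.082]),proj(c,[.5928,-.041,.068]))
P=np.array([dpt(c,x,y) for x in range(346,352) for y in range(173,179)]);print('top depth cap',np.median(P,0))
s=load('side10');p=s['pixels'][209:228,275:280].mean(1).round().astype(int);print([(209+i,*x) for i,x in enumerate(p.tolist())])
P=np.array([dpt(s,x,y) for x in range(274,281) for y in range(215,220)]);print('side depth cap',np.median(P,0))
im=np.hstack([c['pixels'][60:260,100:540,::-1]]);cv2.imwrite('pics/o10.png',cv2.resize(im,None,fx=1.8,fy=1.8))"
```

```text
t 23.0333 pos [ 0.5333 -0.4577  0.2475] yaw 31.08 tilt 1.71 togo tool [ 0.1734 -0.1324  0.1837] turn None F [ 0.3 -0.3 -0.5] w 0.998 v 0.022
cap px 348.2287581699346 175.5359477124183 pred up/down [348.34272205 173.91803883] [348.01070264 175.37956036]
top depth cap [ 0.59254431 -0.04192352  0.0678382 ]
[(209, 170, 162, 153), (210, 171, 162, 154), (211, 170, 163, 157), (212, 166, 158, 168), (213, 210, 192, 74), (214, 224, 210, 36), (215, 221, 207, 39), (216, 221, 207, 42), (217, 221, 208, 43), (218, 221, 209, 42), (219, 226, 215, 44), (220, 221, 201, 42), (221, 144, 115, 23), (222, 131, 101, 7), (223, 155, 140, 107), (224, 241, 241, 227), (225, 138, 131, 123), (226, 124, 117, 109), (227, 127, 121, 112)]
side depth cap [ 0.5925756  -0.03810325  0.06929621]
```

View pics/o10.png

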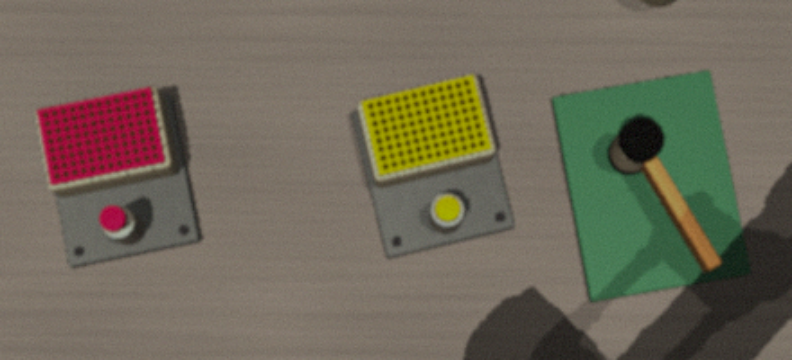

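View pics/side10.png

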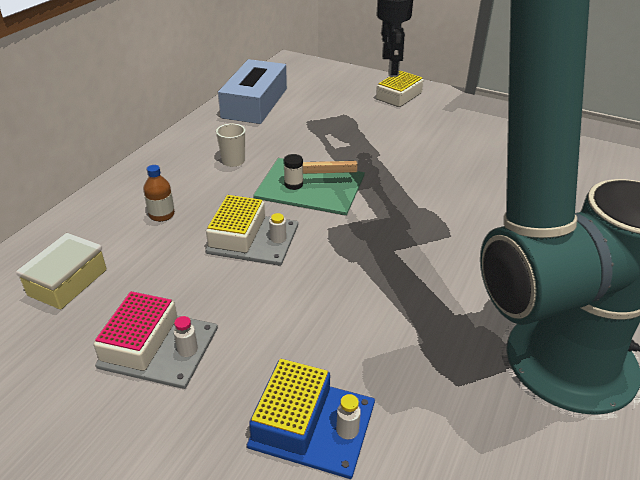

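The cap reads 0.068 m in the top view (centroid row 175.5, predicted 175.4). The mallet stands on the mat, the pink and blue pins are up, and the gripper is clear. Handing in.

```bash
python3 -c "
from workcell import bot
print(bot.finish_job())"
```

```text
the job is handed in; nothing more can be done
None
```

The yellow lock pin on the grey dock is down, and the mallet is back on its mat, head face down and let go. I handed the job in at about 23 s of the 43 s allowed.

**Striking:** I gave the pin two quick blows with the mallet at about 0.45 m/s. After the first, the cap's image shift suggested only about 12 mm of the 14 mm travel. The second, deeper blow did not move the cap any further, so I take it to be at its stop.

**Last checks:**
- **Yellow pin:** The top view gave a cap height of 0.068 m by depth, and the cap's pixel position matched fully down. Side-view depth read 0.069 m. The movement measured between pictures came out at 11–12 mm rather than 14; the pin seemed to start about 2 mm below its stated height, which would explain the difference.
- **Mallet:** It slipped 6–10° in the grip, most likely at the second blow. I lowered it until it touched the mat and released it gradually, and it settled upright with the handle level.
- **Other pins:** The pink pin and the blue look-alike were not touched and are still up.
- **Forces:** I could only read forces at the end of each call, and those stayed below about 4 N. The peak force during the blows was not seen.

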